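Hang the second spotlight in the gated T-slot rack

TASK

Make room in the slotted rack: slide the spotlight that hangs in the middle of it along the cross slot to the end of either arm, without taking it out of the rack. Then take the spotlight standing on the mat, push its neck in through the sprung gate and along the slot to the end of the other arm, so that both hang upright by their collars and the gate is shut behind them. Leave everything else where it stands.

Things in the scene. Friction and masses are not known exactly. Their poses are not given: they have to be found in the camera images.
- hung_grip (a point): Chrome spotlight already hanging in the rack by its collar, somewhere mid cross slot, in the way. Point: centre of the square grip block on its top (22 x 22 mm, 45 mm tall), x, y normal to the flats, z up. The point is 22.5 mm above the collar's upper side, 28.5 mm above the collar's underside and so above the plate it hangs on, 128.5 mm above the lens face
- loose_grip (a point): Identical spotlight standing on its lens on the mat, 151 mm tall. Point: centre of its grip block, 128.5 mm above the lens face, axes and offsets as for hung_grip
- hung: The hanging spotlight, about 0.28 kg, round about its upright z axis; origin at the centre of its lens face. From the bottom up: conical head 54 mm across and 70 mm tall, neck 12 mm across and 30 mm long, collar 40 mm across and 6 mm thick, square grip block 22 mm wide and 45 mm tall
- loose: The standing spotlight, the same in all sizes; origin at the centre of its lens face
- rack: Grey rack fixed to the tier: level plate 210 mm wide (y), 6 mm thick, upper side 170 mm above the mat, on two round posts near its far edge (at x 73, y +-90 mm). Origin on the mat; x points from the mouth inwards. The plate (x -45 to 85 mm) has a through T slot 22 mm wide: a stem from the front edge along x, a cross slot along y. Heads and collars cannot pass through the plate, necks pass along the slot
- slot_cross (a point): Where the centre lines of the rack's stem and cross slot meet, on the plate's upper side (20 mm beyond the rack's origin); x along the stem inwards, y along the cross slot, z up. The cross slot's arms end 80 mm to either side of here; the stem runs 65 mm from the plate's front edge to here
- slot_mouth (a point): Middle of the flared mouth before the stem, on its centre line, level with the plate's upper side, 85 mm before slot_cross; axes as slot_cross. Two slanting horns, as thick as the plate, flank it and lead into the stem; their tips reach about 8 mm farther out, 66 mm apart
- left_end (a point): Seat of a spotlight's axis at the end of the arm on the +y side, level with the plate's upper side, 72 mm from slot_cross; the neck meets the slot's end at 74 mm
- right_end (a point): The same at the end of the arm on the -y side
- gate (a joint): Sprung steel gate: a flat bar 4 mm thick, 26 mm long, in the plane of the plate, across the stem 56 mm before slot_cross, hinged on the stem's +y side. 0 rad = shut, to 1.5 rad = pressed inward; it cannot open outwards. A neck pushed inward along the stem opens it with 1 to 3 N; it springs shut by itself once the neck has passed, about 20 mm before slot_cross
- plate_center (a point): white switch plate 85 x 85 mm, 12 mm thick, lying on the mat under the rack; its centre
- can_mid (a point): aerosol can standing upright, 52 mm across, 160 mm tall; this point is its centre, half-way up
- torch_mid (a point): red torch standing on its lens, 50 mm across at the foot, 36 mm above, 150 mm tall; this point is its centre, half-way up
- bulb_mid (a point): glass bulb standing in its twist cap cover, 60 mm across, 104 mm tall; this point is its centre, half-way up
- bin_mid (a point): open grey bin holding fuse carriers, 80 x 150 mm, 48 mm tall; this point is its centre, half-way up
- jar_mid (a point): glass jar with a screw lid, 60 mm across, 80 mm tall; this point is its centre, half-way up
Mind the look-alikes: they are no part of the job. Leave any blue or yellow look-alike of the loose alone. Leave any pink look-alike of the hung alone.

How it is judged:
By the outcome, as a careful person would: the job done as asked, in the order asked, and still so for the second after the job is handed in, with the robot touching nothing.
It also fails if it takes over 56 s, if anything falls off the work surface, if the arm or the gripper's body presses on something with over 40 N, if the wrist force passes 120 N, or if a joint passes its speed limit or range.

ROBOT

A 7-joint arm with a two-finger parallel gripper is mounted at the origin on the work surface. World frame = base frame: x ahead of the robot, y to its left, z up, the work surface at z = 0. Lengths are in m, angles in rad, forces in N, time in s.
With the tool pointing down it reaches from about 0.425 to 0.95 m from the base axis. Payload 4.7 kg.
Tool frame: the origin (TCP) lies between the finger pads; the fingertips stand 25 mm ahead of it and the grasp point (between the pads) lies 6 mm ahead of it; x points along the fingers, z is the direction in which the jaws open and shut, and the axes are right-handed (so a half turn about x gives the same grasp; the last joint's range is limited). The gripper opens to 85 mm and grips with 20 to 120 N. Pads are 22 mm wide; open, the fingers measure 114 mm over their backs; the gripper's body (76 mm by 85 mm) begins 54 mm behind the grasp point. The pads swing forward as they close: fully open they stand 13 mm farther back than shut.
Start: joints at [-1.24, 0.469, -0.049, 1.532, 0.024, 1.141, -0.082], TCP at [0.238, 0.632, 0.256] pointing down, gripper open.
Joint ranges: [-2.59, 2.59], [-0.33, 1.99], [-1.39, 1.29], [0.1, 2.45], [-1.04, 4.18], [0.21, 1.99], [-2.66, 2.66]. Speed limits (rad/s): [2.57, 2.57, 3.14, 3.14, 3.14, 3.14, 3.14].

INTERFACE

Orientations are given as a 3x3 rotation matrix whose columns are the frame's x, y, z axes.
In Python, from rig import * gives the robot as it stands. Calls block until the motion is done:
- movep(position, orientation): joint-space move of the TCP to a pose.
- move_l(position, attitude=None, feed=0.15, until_force=None): straight line of the TCP; attitude=None keeps the orientation; feed is the mean speed in m/s. With until_force (N) it stops when the force on the tool has changed by that much, and returns True; else False.
- move_joints(angles): joint-space move.
- command_gripper(opening, newtons=None): finger opening in m; newtons is the grip in N (None keeps the last); returns when the fingers have stopped.
- sleep(seconds).
- inverse_kinematics(position, orientation): joint angles nearest the present ones, or None.
- sense(): the state.
- camera(name): name is "side" or "top"; returns (picture, depth): 400x640x3 uint8, red, green, blue; 400x640 float32, m along the optical axis (not along the pixel's ray), 0 where there is no reading.
- camera_params(name): a dict with "K" (3x3 intrinsics, pixels), "position" and "rotation" of the camera in the world. Camera axes: x right, y down, z forward; pixel columns grow to the right and rows downward; lengths in m; the calibration is good to about 2 mm. A picture is of the moment at which its call begins. camera_params takes no time and is no camera call.
A pose or a line that the arm cannot do raises Unreachable and nothing moves.
- finish_job(): hands the job in, once; it reports no verdict.
The state is a dict: "time_s": time; "joint_pos": joint angles; "qd": joint speeds; "joint_efforts": joint torques, N m; "position": TCP position; "tcp_rot": TCP orientation; "wrist_force": force on the tool from outside, world axes, zero at the start; "ft_torque": the same for the moment, N m; "finger_gap": finger opening in m.
Only numpy, scipy, OpenCV 4.12 (cv2) and the standard library are available. Lean on these libraries where they do the work, as an engineer would, in place of code of your own. Each camera call takes 0.05 s, during which the arm holds its last target.

## Working session

There is one attempt and no reset: what is moved stays moved. The work goes in short steps, each a Python script; the robot and the scene stay as the last script left them, time stands still between calls to the robot, and variables do not carry over. Pictures are saved under pics/ and viewed, and the job is handed in when it is done.

```bash
ls; mkdir -p pics; python3 - <<'E'
from rig import *
import cv2,numpy as np
for n in ("side","top"):
    p,d=camera(n); np.save(f"pics/{n}0.npy",d); cv2.imwrite(f"pics/{n}0.png",p[:,:,::-1])
    print(n,camera_params(n))
s=sense(); print(s)
E
```

```text
pics
side {'K': array([[436.52275322,   0.        , 315.43988938],
       [  0.        , 436.52275322, 186.36702377],
       [  0.        ,   0.        ,   1.        ]]), 'position': array([ 0.5144025 , -1.01645093,  0.80457504]), 'rotation': array([[ 0.99764396, -0.01458995,  0.06703477],
       [-0.06408822, -0.54685597,  0.83477017],
       [ 0.02447911, -0.83709956, -0.5465026 ]])}
top {'K': array([[429.61122938,   0.        , 318.0650792 ],
       [  0.        , 429.61122938, 199.80205436],
       [  0.        ,   0.        ,   1.        ]]), 'position': array([ 0.45591677, -0.00691686,  1.18342209]), 'rotation': array([[ 1.93001481e-04, -9.93031942e-01,  1.17845341e-01],
       [-9.99896512e-01, -1.88683967e-03, -1.42620026e-02],
       [ 1.43849794e-02, -1.17830393e-01, -9.92929540e-01]])}
{'time_s': 0.1, 'joint_pos': array([-1.23992315,  0.46937719, -0.04859001,  1.53357208,  0.02406914,
        1.1409978 , -0.08227339]), 'qd': array([ 0.00160384, -0.00216639,  0.00089005, -0.00268618,  0.00024294,
       -0.00181823,  0.00133153]), 'joint_efforts': array([ 2.48871938e-04, -5.11514354e+01, -4.72258811e-02, -2.38389498e+01,
        1.07235974e-02,  4.43552417e-03,  1.24112279e-05]), 'position': array([0.23745383, 0.63134238, 0.25535625]), 'tcp_rot': array([[-5.89765288e-04, -9.35990191e-01,  3.52025587e-01],
       [-1.66928588e-03,  3.52026079e-01,  9.35988704e-01],
       [-9.99998433e-01, -3.56176946e-05, -1.77004798e-03]]), 'wrist_force': array([ 0.50961206, -0.57577802,  0.40012085]), 'ft_torque': array([0.01947955, 0.05747947, 0.02785206]), 'finger_gap': 0.0858696740497686}
```

View pics/side0.png

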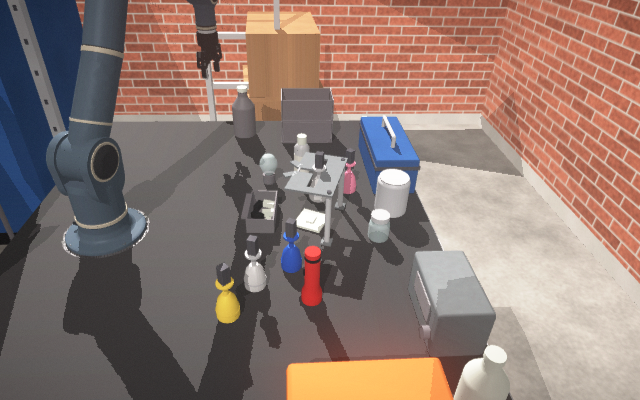

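View pics/top0.png

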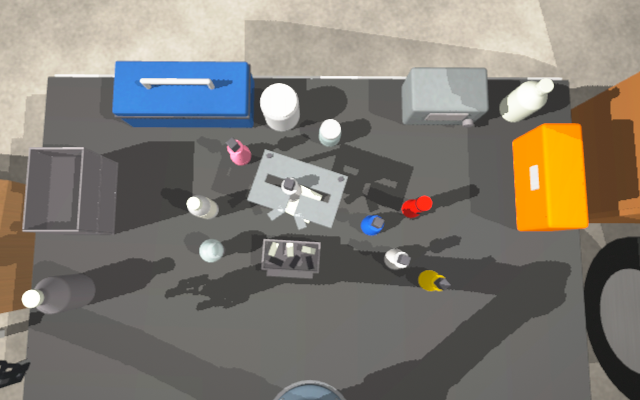

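The side view shows the chrome loose spotlight at about (255,265), the yellow one at (228,295), the blue one at (291,250), and the rack at (318,175). The top view shows the loose one at (397,258) and the rack at (297,188). I'll zoom in.

```bash
cat > h.py <<'E'
import numpy as np,cv2
from rig import *
def world(n,uv,z):
    c=camera_params(n);K=c["K"];d=c["rotation"]@np.linalg.solve(K,np.array([uv[0],uv[1],1.]))
    p=c["position"];return p+d*(z-p[2])/d[2]
def pts(n,d):
    c=camera_params(n);K=c["K"];v,u=np.mgrid[0:400,0:640]
    r=np.stack([(u-K[0,2])/K[0,0],(v-K[1,2])/K[1,1],np.ones_like(u,float)],-1)*d[...,None]
    return r@c["rotation"].T+c["position"]
def proj(n,P):
    c=camera_params(n);q=c["K"]@(c["rotation"].T@(np.array(P)-c["position"]));return q[:2]/q[2]
def crop(n,p,f,x0,y0,w,h,s):
    cv2.imwrite(f,cv2.resize(p[y0:y0+h,x0:x0+w],None,fx=s,fy=s,interpolation=cv2.INTER_CUBIC))
E
python3 - <<'E'
from h import *
p=cv2.imread("pics/top0.png");crop("top",p,"pics/t1.png",230,130,220,170,3.6)
q=cv2.imread("pics/side0.png");crop("side",q,"pics/s1.png",210,130,190,200,3)
d=np.load("pics/top0.npy");P=pts("top",d)
for uv in [(450,180),(350,260),(250,280),(200,300)]: print(uv,P[uv[1],uv[0]].round(4))
m=(P[...,2]>.155)&(P[...,2]<.2)
v,u=np.nonzero(m); print("plate z-range", [(round(z,3)) for z in np.percentile(P[m][:,2],[5,50,95])], u.min(),u.max(),v.min(),v.max())
E
```

```text
(450, 180) [ 0.6541 -0.3958 -0.0068]
(350, 260) [ 0.4309 -0.1114 -0.002 ]
(250, 280) [ 0.3772  0.1606 -0.0018]
(200, 300) [ 0.324   0.2945 -0.0038]
plate z-range [np.float64(0.16), np.float64(0.169), np.float64(0.179)] 23 588 78 307
```

View pics/t1.png

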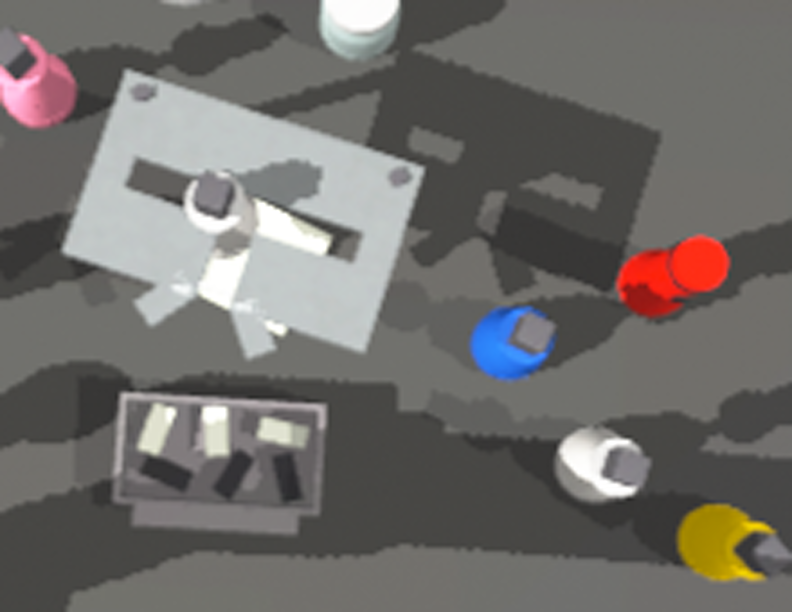

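View pics/s1.png

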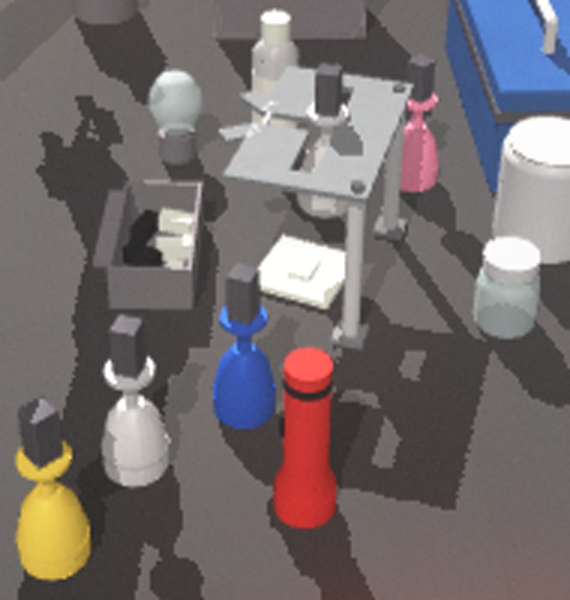

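Zoomed in: the hung block is at crop (213,193), just +y of the slot crossing. The slot runs from (135,172) to (358,250), with the mouth at (205,315) facing the robot. The loose block is at (626,465). Next I'll measure these in numbers.

```bash
python3 - <<'E'
from h import *
I={n:cv2.imread(f"pics/{n}0.png") for n in("top","side")}
D={n:np.load(f"pics/{n}0.npy") for n in("top","side")}
P={n:pts(n,D[n]) for n in I}
# plate by depth, both views
for n in I:
    p=P[n]; m=(abs(p[...,2]-.169)<.010)&(D[n]>0)&(p[...,0]>.48)&(p[...,0]<.78)&(p[...,1]>-.12)&(p[...,1]<.2)
    k,l,st,c=cv2.connectedComponentsWithStats(m.astype(np.uint8)); i=1+st[1:,4].argmax(); mm=(l==i)
    mm=cv2.morphologyEx(mm.astype(np.uint8),cv2.MORPH_OPEN,np.ones((3,3)))
    v,u=np.nonzero(mm); w=np.array([world(n,(a,b),.170)[:2] for a,b in zip(u,v)],np.float32)
    r=cv2.minAreaRect((w*1000).astype(np.float32)); print(n,"plate",st[i],r,"z",np.median(p[mm>0][:,2]))
# blocks top faces by z
guess={"hung":(world("top",(289,184),.221),.221),"loose":(world("top",(404,259),.151),.151)}
for k,(g,z) in guess.items():
    print(k,"guess",g.round(4))
    for n in I:
        p=P[n]; m=(abs(p[...,2]-z)<.006)&(np.hypot(p[...,0]-g[0],p[...,1]-g[1])<.03)
        v,u=np.nonzero(m)
        if len(u): 
            w=np.array([world(n,(a,b),z)[:2] for a,b in zip(u,v)]);print(n,len(u),"c",w.mean(0).round(4),"z",np.median(p[m][:,2]).round(4),"rect",cv2.minAreaRect((w*1000).astype(np.float32)))
crop("top",I["top"],"pics/a.png",275,170,30,30,10);crop("top",I["top"],"pics/b.png",382,244,30,30,10)
crop("side",I["side"],"pics/c.png",304,146,30,30,10);crop("side",I["side"],"pics/d.png",238,230,30,30,10)
x=[cv2.imread(f"pics/{c}.png") for c in "abcd"];cv2.imwrite("pics/abcd.png",np.vstack([np.hstack(x[:2]),np.hstack(x[2:])]))
E
```

```text
Traceback (most recent call last):
  File "h.py", line 4, in world
    c=camera_params(n);K=c["K"];d=c["rotation"]@np.linalg.solve(K,np.array([uv[0],uv[1],1.]))
ValueError: time passes only in moves, steps and waits
```

```bash
sed -i 's/camera_params(n)/CP[n]/; s/^from rig import \*/from rig import *\nCP={n:camera_params(n) for n in ("top","side")}/' h.py; cat > m.py <<'E'
from h import *
I={n:cv2.imread(f"pics/{n}0.png") for n in("top","side")}
D={n:np.load(f"pics/{n}0.npy") for n in("top","side")}
P={n:pts(n,D[n]) for n in I}
for n in I:
    p=P[n]; m=(abs(p[...,2]-.169)<.010)&(D[n]>0)&(p[...,0]>.48)&(p[...,0]<.78)&(p[...,1]>-.12)&(p[...,1]<.2)
    k,l,st,c=cv2.connectedComponentsWithStats(m.astype(np.uint8)); i=1+st[1:,4].argmax(); mm=(l==i)
    mm=cv2.morphologyEx(mm.astype(np.uint8),cv2.MORPH_OPEN,np.ones((3,3)))
    v,u=np.nonzero(mm); w=np.array([world(n,(a,b),.170)[:2] for a,b in zip(u,v)],np.float32)
    r=cv2.minAreaRect((w*1000).astype(np.float32)); print(n,"plate",st[i],r,"z",np.median(p[mm>0][:,2]))
guess={"hung":(world("top",(289,184),.221),.221),"loose":(world("top",(404,259),.151),.151)}
for k,(g,z) in guess.items():
    print(k,"guess",g.round(4))
    for n in I:
        p=P[n]; m=(abs(p[...,2]-z)<.006)&(np.hypot(p[...,0]-g[0],p[...,1]-g[1])<.03)
        v,u=np.nonzero(m)
        if len(u): 
            w=np.array([world(n,(a,b),z)[:2] for a,b in zip(u,v)]);print(n,len(u),"c",w.mean(0).round(4),"z",np.median(p[m][:,2]).round(4),"rect",cv2.minAreaRect((w*1000).astype(np.float32)))
crop("top",I["top"],"pics/a.png",275,170,30,30,10);crop("top",I["top"],"pics/b.png",382,244,30,30,10)
crop("side",I["side"],"pics/c.png",304,146,30,30,10);crop("side",I["side"],"pics/d.png",238,230,30,30,10)
x=[cv2.imread(f"pics/{c}.png") for c in "abcd"];cv2.imwrite("pics/abcd.png",np.vstack([np.hstack(x[:2]),np.hstack(x[2:])]))
E
python3 m.py
```

```text
top plate [ 248  149  100   80 4199] ((593.5855712890625, 31.053565979003906), (209.79751586914062, 155.12139892578125), 71.442138671875) z 0.16896853883425922
side plate [ 283  152   65   46 1728] ((590.3233642578125, 26.61150360107422), (218.0603485107422, 157.18817138671875), 71.57386779785156) z 0.1692254291107398
hung guess [0.606  0.0451 0.221 ]
top 92 c [0.6096 0.0456] z 0.2193 rect ((609.3080444335938, 45.540122985839844), (21.542316436767578, 21.755495071411133), 72.14627075195312)
side 42 c [0.6071 0.0397] z 0.2198 rect ((606.5331420898438, 40.71676254272461), (28.77099609375, 22.085527420043945), 85.49301147460938)
loose guess [ 0.4365 -0.227   0.151 ]
top 83 c [ 0.4352 -0.2304] z 0.1499 rect ((435.302001953125, -230.587890625), (21.03068733215332, 21.392292022705078), 70.20022583007812)
side 77 c [ 0.4339 -0.2347] z 0.15 rect ((433.94830322265625, -234.64276123046875), (26.37071990966797, 23.489316940307617), 73.94800567626953)
```

View pics/abcd.png

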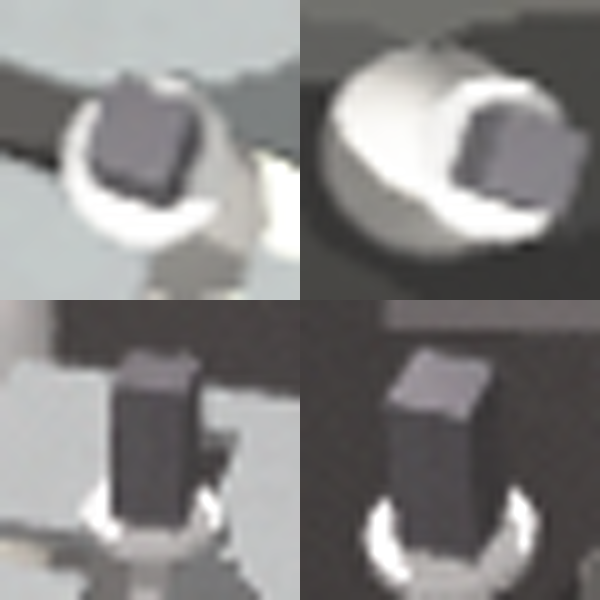

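```bash
cat > m2.py <<'E'
from h import *
tc=lambda x,y:(230+(x+.5)/3.6-.5,130+(y+.5)/3.6-.5)
L=world("top",tc(134,171),.17);R=world("top",tc(357.5,249.5),.17);print("slot ends",L,R,"mid",(L+R)/2,"len",np.linalg.norm(L-R),np.degrees(np.arctan2(*(L-R)[[1,0]])))
for c in [(127,70),(424,168),(365,352),(63,254)]: print("corner",world("top",tc(*c),.17)[:2].round(4))
for c in [(150,315),(258,345)]: print("horn",world("top",tc(*c),.17)[:2].round(4))
print("side hung",world("side",(319.35,152.45),.221),"side loose",world("side",(251.8,237.9),.151))
sc=lambda x,y:(210+(x+.5)/3-.5,130+(y+.5)/3-.5)
for c in [(287,66),(413,83),(365,190),(225,175)]: print("side corner",world("side",sc(*c),.17)[:2].round(4))
for nm,px in dict(blue=(530,332),pink=(12,50)).items(): print(nm,world("top",tc(*px),.151)[:2])
print("yellow",world("top",tc(765,550),.151)[:2])
for nm,px in dict(torch=(700,263)).items(): print(nm,world("top",tc(*px),.15)[:2])
E
python3 m2.py
```

```text
slot ends [0.63042822 0.10075049 0.17      ] [ 0.57829639 -0.04733748  0.17      ] mid [0.6043623 0.0267065 0.17     ] len 0.15699609176572707 70.60625727153923
corner [0.6988 0.1064]
corner [ 0.633  -0.0917]
corner [ 0.5107 -0.0521]
corner [0.5749 0.1466]
horn [0.5348 0.0889]
horn [0.5152 0.018 ]
side hung [0.60790296 0.04665605 0.221     ] side loose [ 0.43369201 -0.23127176  0.151     ]
side corner [0.574  0.1453]
side corner [0.6972 0.1079]
side corner [ 0.6316 -0.0798]
side corner [ 0.5105 -0.0528]
blue [ 0.52517526 -0.1634906 ]
pink [0.71696803 0.18689349]
yellow [ 0.3813409  -0.31661247]
torch [ 0.57198143 -0.27934442]
```

Both views agree: the cross is at about (.605,.027), the rack's y axis lies at 71.6°, the hung block is at (.6088,.046), which is 19 mm to the +y side, and the loose block is at (.4347,-.2307). Sizes and heights fit the given data. I'll slide the hung one to the +y end first.

```bash
cat >> h.py <<'E'
TH=np.radians(71.6); Y=np.array([np.cos(TH),np.sin(TH),0]); X=np.array([Y[1],-Y[0],0]); C=np.array([.605,.027,0])
def att(a=TH):
    x=np.array([0,0,-1.]);z=np.array([np.cos(a),np.sin(a),0]);return np.stack([x,np.cross(z,x),z],1)
def at(xy,z): return np.array([xy[0],xy[1],z])
def st(t=""):
    s=sense();r=s["position"]-C;print(t,"t",round(s["time_s"],2),"pos",s["position"].round(4),"rack",[round(float(r@X),4),round(float(r@Y),4)],"F",s["wrist_force"].round(1),"gap",round(float(s["finger_gap"]),4))
E
python3 - <<'E'
from h import *
H=np.array([.6088,.046])
command_gripper(.06,60)
movep(at(H,.30),att()); st("above")
print(move_l(at(H,.2075),feed=.12,until_force=8)); st("down")
p,d=camera("side");crop("side",p[:,:,::-1],"pics/g1.png",260,80,130,130,4.5)
E
```

```text
above t 2.94 pos [0.6088 0.0474 0.2998] rack [-0.0029, 0.0206] F [-0.3 -0.1  0.1] gap 0.06
False
down t 3.87 pos [0.6094 0.046  0.2083] rack [-0.0018, 0.0194] F [-0.5 -0.1  0.7] gap 0.0604
```

View pics/g1.png

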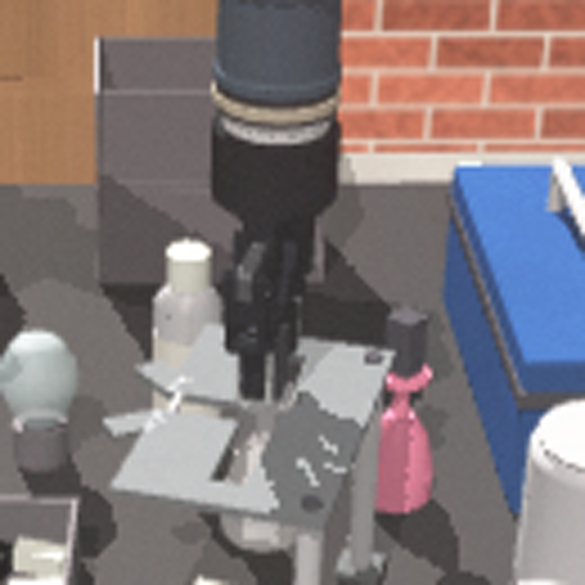

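The picture shows the fingers straddling the hung block at about (265,380), clear of the plate. I'll grip and slide.

```bash
python3 - <<'E'
from h import *
command_gripper(.0,60); st("grip")
p=sense()["position"]
move_l(p+[0,0,.003],feed=.03); st("lift")
r=(p-C)
tgt=C+X*(r@X+.0015)+Y*.070; tgt[2]=p[2]+.003
print(move_l(tgt,feed=.06,until_force=15)); st("slid")
sleep(.2); st()
P,d=camera("top");crop("top",P[:,:,::-1],"pics/g2.png",240,120,130,120,4.5)
P,d=camera("side");crop("side",P[:,:,::-1],"pics/g3.png",260,80,130,130,4.5)
E
```

```text
grip t 4.34 pos [0.6092 0.0464 0.2081] rack [-0.0021, 0.0197] F [0.9 1.5 3.2] gap 0.0218
lift t 4.62 pos [0.6089 0.0462 0.2107] rack [-0.0024, 0.0194] F [-0.2 -0.8 -2. ] gap 0.0214
False
slid t 5.61 pos [0.6264 0.0929 0.2111] rack [-0.0005, 0.0693] F [ 0.2 -0.6 -2.5] gap 0.0214
 t 5.81 pos [0.6265 0.0931 0.2112] rack [-0.0005, 0.0695] F [-0.2  1.1 -2.4] gap 0.0214
```

View pics/g3.png

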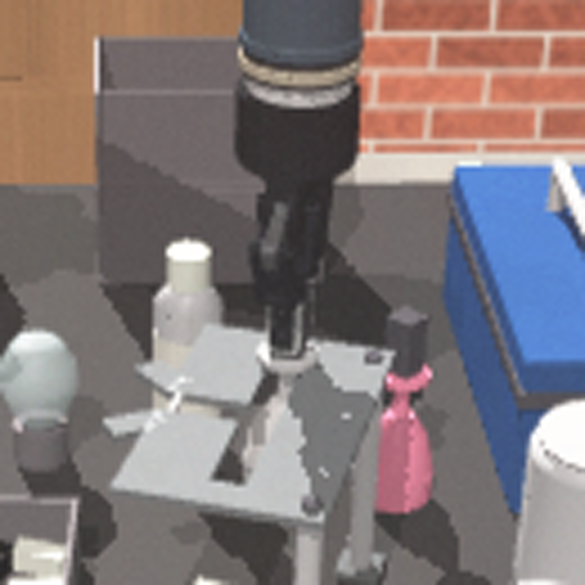

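View pics/g2.png

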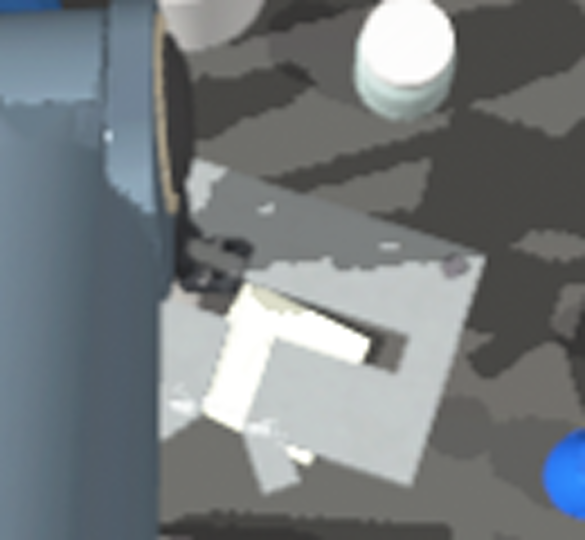

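The spotlight now sits near the +y end: collar at (288,355) in the side crop. I'll feel for the slot end, back off, lower and release.

```bash
python3 - <<'E'
from h import *
p=sense()["position"]
print(move_l(p+Y*.010,feed=.02,until_force=6)); st("end")
q=sense()["position"]
move_l(q-Y*.0015,feed=.03); st("back")
q=sense()["position"]
print(move_l(q-[0,0,.006],feed=.02,until_force=3)); st("low")
command_gripper(.055); st("open")
q=sense()["position"]
move_l(at(q,.32),feed=.2)
movep(at([.4347,-.2307],.26),att()); st("above loose")
p,d=camera("top");crop("top",p[:,:,::-1],"pics/g4.png",230,120,220,160,3.6)
p,d=camera("side");crop("side",p[:,:,::-1],"pics/g5.png",210,100,190,200,3)
E
```

```text
True
end t 6.32 pos [0.6278 0.0988 0.2102] rack [-0.001, 0.0753] F [ 0.2 -0.2 -3.2] gap 0.0216
back t 6.57 pos [0.6272 0.0974 0.2099] rack [-0.0012, 0.0738] F [ 0.8  0.3 -2.5] gap 0.0212
True
low t 6.81 pos [0.6274 0.0974 0.2081] rack [-0.0009, 0.0739] F [-0.5  0.5  3.6] gap 0.0214
open t 7.23 pos [0.6263 0.0974 0.2065] rack [-0.002, 0.0735] F [ 0.7 -0.4 -0.8] gap 0.0546
above loose t 9.38 pos [ 0.4359 -0.2297  0.2601] rack [-0.0794, -0.297] F [-0.3 -0.2  0.6] gap 0.0551
```

View pics/g4.png

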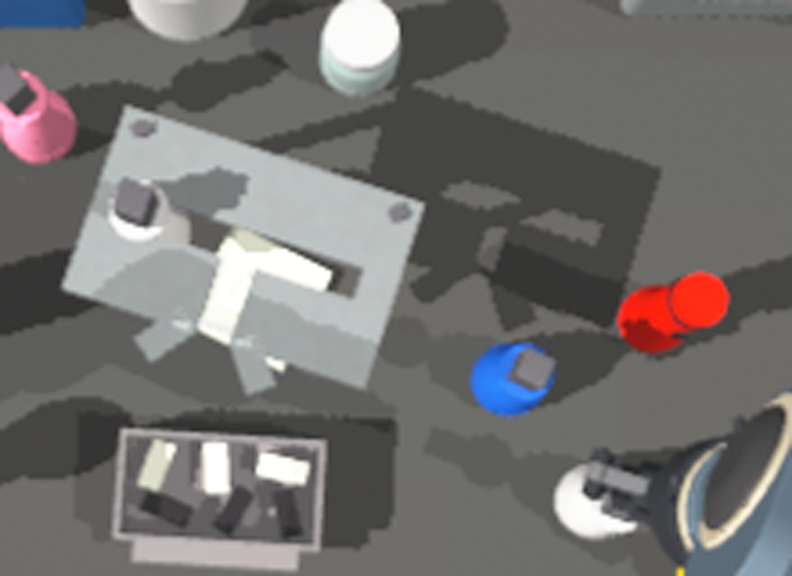

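View pics/g5.png

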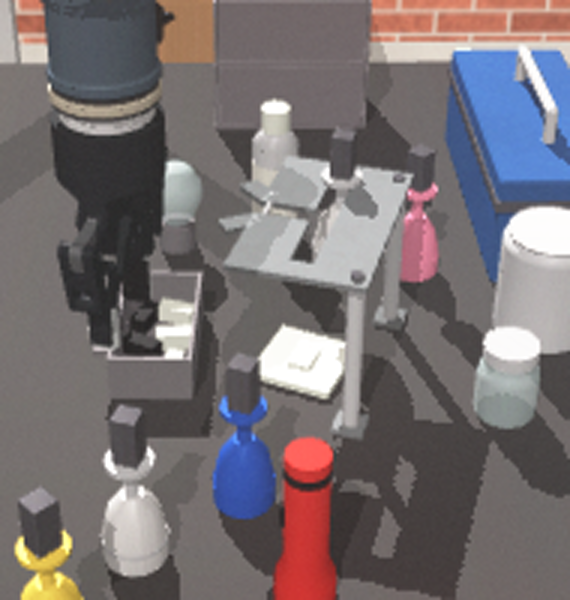

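In both views the hung spotlight now hangs upright at the +y end (top crop (135,203), side crop (345,165)). The stem and the -y arm are free, and the gate is shut. Next I grip the loose one, lift it and bring it in front of the mouth.

```bash
python3 - <<'E'
from h import *
g=world("top",(230+135.5/3.6-.5,120+201/3.6-.5),.221)-C;print("hung rack y",g@Y,"x",g@X)
L=[.4347,-.2307]
print(move_l(at(L,.138),feed=.12,until_force=8)); st("down")
command_gripper(.0,60); st("grip")
p=sense()["position"]
move_l(p+[0,0,.082],feed=.12); st("lift")
s=C-X*.135; move_l(at(s,p[2]+.082),feed=.2); sleep(.2); st("staged")
P,d=camera("top");crop("top",P[:,:,::-1],"pics/g6.png",230,120,220,160,3.6)
P,d=camera("side");crop("side",P[:,:,::-1],"pics/g7.png",210,100,190,200,3)
E
```

```text
hung rack y 0.07086241720428563 x -0.0016557888791694515
False
down t 10.65 pos [ 0.4352 -0.231   0.1386] rack [-0.0797, -0.2984] F [-0.5 -0.4  0.2] gap 0.0553
grip t 11.04 pos [ 0.4352 -0.2306  0.1386] rack [-0.0798, -0.298] F [0.6 1.4 4.2] gap 0.0213
lift t 11.88 pos [ 0.4345 -0.2302  0.2198] rack [-0.0806, -0.2979] F [ 0.   0.8 -3.3] gap 0.0214
staged t 13.75 pos [0.4769 0.0689 0.2207] rack [-0.1348, -0.0007] F [ 0.  -0.3 -3.2] gap 0.0211
```

View pics/g6.png

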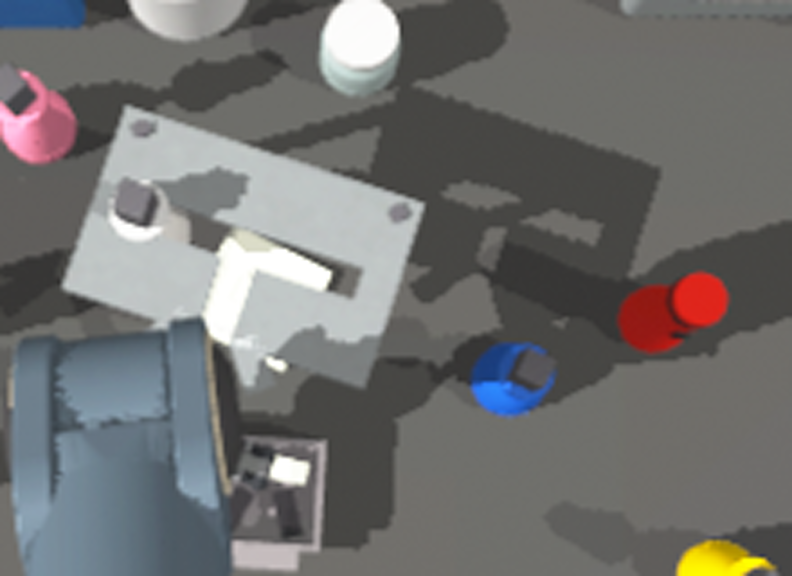

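View pics/g7.png

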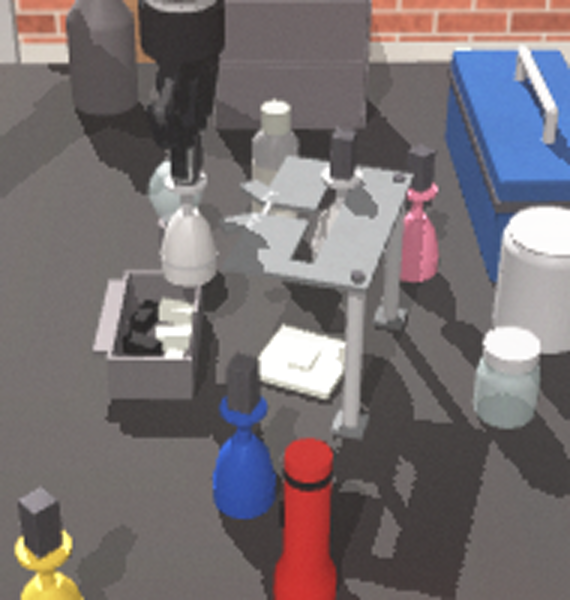

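The loose spotlight hangs upright in the grip, about 135 mm before the cross and clear of the bin and bulb (side crop (190,230)). Measured in the images, the hung one sits at y +71 mm. Now through the gate.

```bash
python3 - <<'E'
from h import *
z=sense()["position"][2]
for x in (-.095,-.065,-.035,0.0):
    f=move_l(at(C+X*x,z),feed=.06,until_force=10); F=sense()["wrist_force"]; st(f"x{x} {f} Fx={F@X:.1f} Fy={F@Y:.1f}")
    if f: break
P,d=camera("top");crop("top",P[:,:,::-1],"pics/g8.png",230,120,220,160,3.6)
P,d=camera("side");crop("side",P[:,:,::-1],"pics/g9.png",250,100,130,130,4.5)
E
```

```text
x-0.095 False Fx=0.8 Fy=-0.5 t 14.67 pos [0.5145 0.057  0.2204] rack [-0.0953, -0.0001] F [ 0.6 -0.7 -4.3] gap 0.0213
x-0.065 False Fx=0.6 Fy=-0.5 t 15.32 pos [0.5432 0.0474 0.2204] rack [-0.0651, -0.0001] F [ 0.4 -0.6 -3. ] gap 0.0213
x-0.035 False Fx=-0.3 Fy=-1.8 t 15.97 pos [0.5721 0.0375 0.2206] rack [-0.0345, -0.0004] F [-0.9 -1.6 -2.9] gap 0.0213
x0.0 False Fx=-0.3 Fy=-0.4 t 16.7 pos [0.6048 0.0271 0.2204] rack [-0.0002, 0.0] F [-0.4 -0.3 -3.1] gap 0.0217
```

View pics/g8.png

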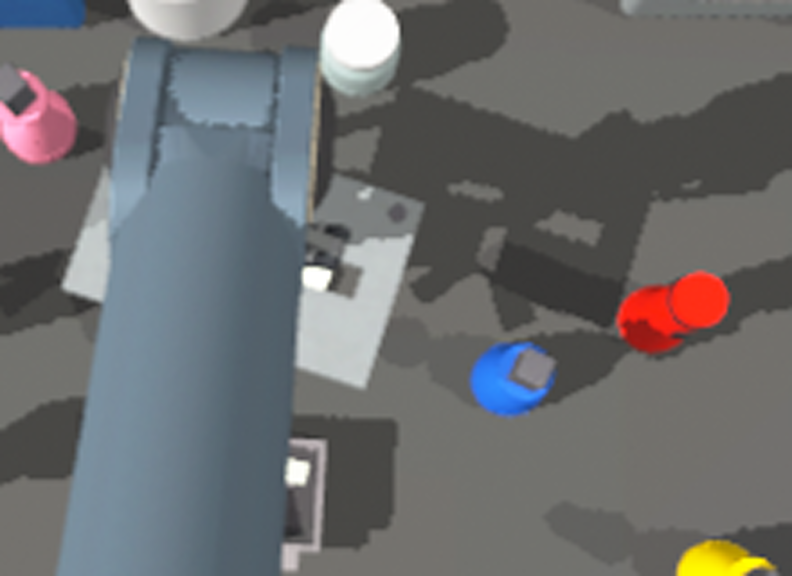

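View pics/g9.png

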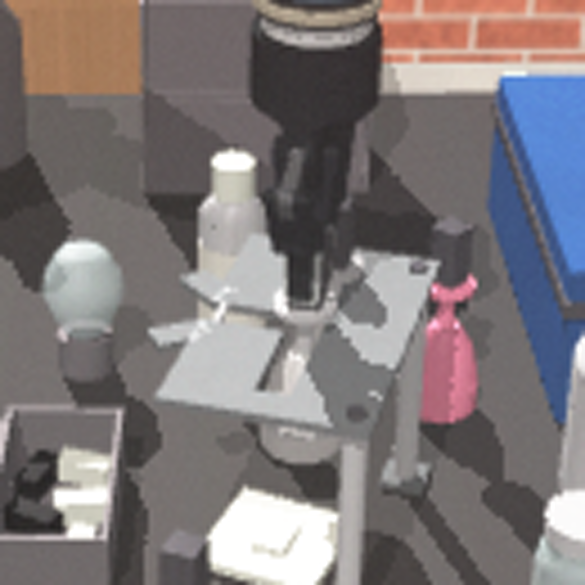

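The neck is at the slot crossing (collar at side crop (305,305), head below the plate), and the gate passed with under 2 N. Now to the -y end.

```bash
python3 - <<'E'
from h import *
z=sense()["position"][2]
print(move_l(at(C-Y*.068,z),feed=.08,until_force=12)); sleep(.2); st("slid")
q=sense()["position"]
print(move_l(q-Y*.011,feed=.02,until_force=6)); st("end")
q=sense()["position"]
move_l(q+Y*.0015,feed=.03); sleep(.2); st("back")
q=sense()["position"]
print(move_l(q-[0,0,.017],feed=.03,until_force=3)); st("low")
P,d=camera("side");crop("side",P[:,:,::-1],"pics/g10.png",250,100,130,130,4.5)
E
```

```text
False
slid t 18.0 pos [ 0.5837 -0.0369  0.2204] rack [-0.0001, -0.0673] F [-0.1  0.8 -2.8] gap 0.0214
True
end t 18.41 pos [ 0.5813 -0.0422  0.2198] rack [-0.0006, -0.0731] F [ 0.6  0.3 -2.2] gap 0.021
back t 18.86 pos [ 0.5816 -0.0409  0.2195] rack [-0.0008, -0.0718] F [-0.1 -0.7 -3. ] gap 0.0211
True
low t 19.29 pos [ 0.5817 -0.0407  0.2085] rack [-0.0007, -0.0716] F [-0.7  0.3  3.3] gap 0.0216
```

View pics/g10.png

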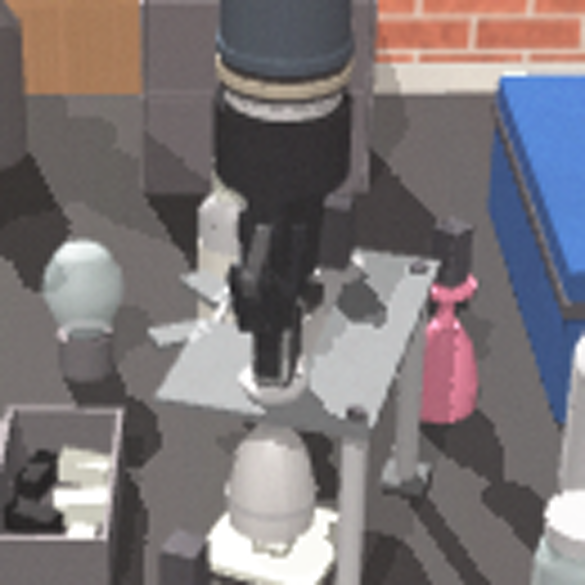

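The collar rests on the plate near the -y end (side crop (272,385)). I'll release, retreat and check.

```bash
python3 - <<'E'
from h import *
command_gripper(.055); st("open")
q=sense()["position"]
move_l(at(q,.32),feed=.2)
movep([.42,-.35,.33],att()); sleep(.3); st("away")
P,d=camera("top");np.save("pics/top9.npy",d);cv2.imwrite("pics/top9.png",P[:,:,::-1]);crop("top",P[:,:,::-1],"pics/g11.png",230,120,220,160,3.6)
Q,e=camera("side");crop("side",Q[:,:,::-1],"pics/g12.png",230,80,170,190,3)
w=pts("top",d);g=w-C
for nm,y in (("L",.072),("R",-.072)):
    m=(abs(w[...,2]-.219)<.006)&(np.hypot(g[...,0]-Y[0]*y,g[...,1]-Y[1]*y)<.03)
    v,u=np.nonzero(m);a=np.array([world("top",(i,j),.221) for i,j in zip(u,v)]).mean(0)-C
    print(nm,len(u),"rack x,y",(a@X).round(4),(a@Y).round(4),"z",np.median(w[m][:,2]).round(4))
E
```

```text
open t 19.77 pos [ 0.5806 -0.0406  0.2072] rack [-0.0018, -0.0719] F [-0.2 -0.4  0.2] gap 0.0554
away t 22.09 pos [ 0.4206 -0.3494  0.3299] rack [-0.0562, -0.4154] F [ 0.2 -0.3 -0. ] gap 0.0547
L 96 rack x,y -0.0004 0.0722 z 0.2198
R 94 rack x,y -0.0009 -0.0727 z 0.2196
```

View pics/g11.png

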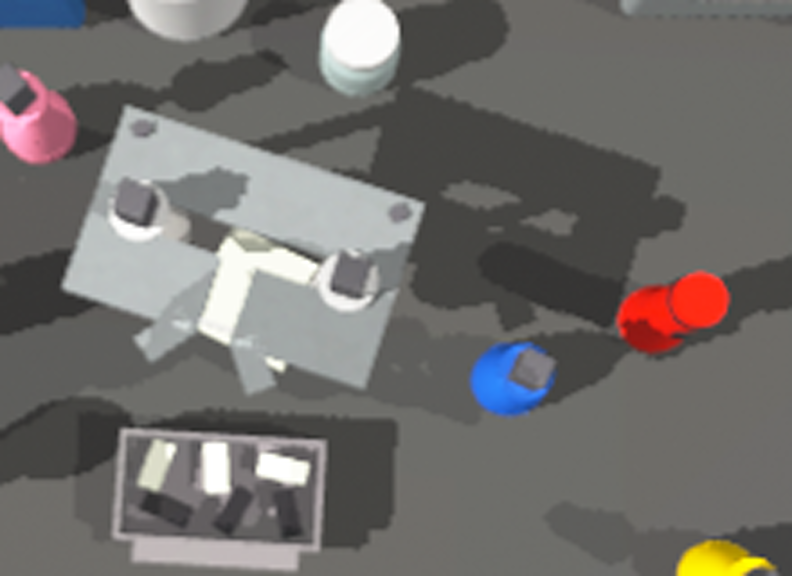

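View pics/g12.png

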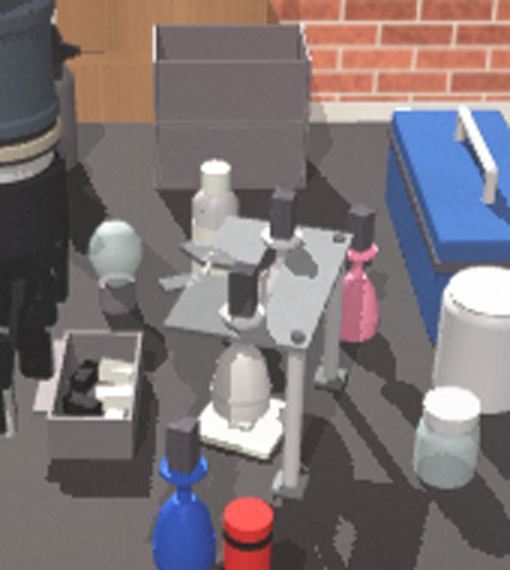

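Both hang upright at the ends (top crop (135,203) and (350,275)), at rack y +72.2 and -72.7 mm with the block tops at the right height. Last I'll compare the gate area before and after.

```bash
python3 - <<'E'
from h import *
a=cv2.imread("pics/top0.png");b=cv2.imread("pics/top9.png")
f=lambda i:cv2.resize(i[188:232,262:312],None,fx=7.5,fy=7.5,interpolation=cv2.INTER_NEAREST)
cv2.imwrite("pics/gate.png",np.hstack([f(a),f(b)]))
print("gate line px",proj("top",C-X*.056-Y*.013+[0,0,.17]),proj("top",C-X*.056+Y*.013+[0,0,.17]))
E
```

```text
gate line px [295.32166879 211.6927669 ] [284.91688701 208.22369822]
```

View pics/gate.png

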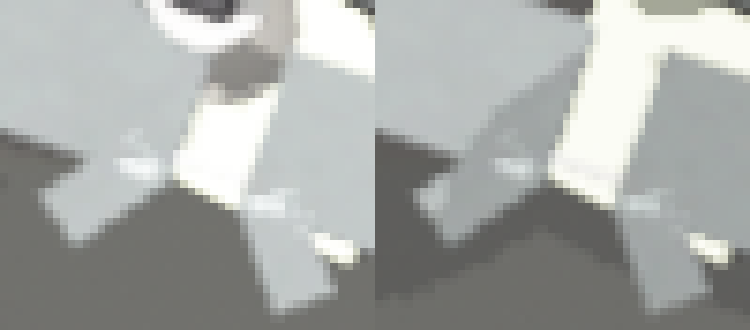

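The gate area looks the same before and after. There's a faint bar across the stem at about (590,168), and nothing stands inward along the stem's +y side.

```bash
python3 -c "
from h import *
st();print(finish_job())"
```

```text
t 22.19 pos [ 0.4203 -0.3497  0.33  ] rack [-0.0563, -0.4157] F [ 0.5 -0.2 -0.2] gap 0.0553
the job is handed in; nothing more can be done
None
```

Both spotlights now hang in the rack at opposite ends of the cross slot, and the job was handed in at 22.2 s of the 56 s allowed.

- **Hung spotlight:** I slid it along the cross slot to the +y end, lifted about 3 mm but never taken out of the slot.
- **Loose spotlight:** I picked it up from the mat, pushed its neck through the gate with at most about 2 N measured, and took it to the -y end. I lowered it there until its collar rested on the plate, then let go.

**Last checks:**
- **Positions:** The grip blocks measured +72.2 mm and -72.7 mm along the cross slot (seats at ±72 mm), and within 1 mm of its centre line.
- **Upright:** The block tops read about 0.220 m against the expected 0.221 m, and both spotlights look upright in both views.
- **Everything else:** In the parts of the pictures I compared, the other objects look where they were. The robot was clear of everything.
- **Gate (less certain):** It is only about 2 pixels thick in the top picture and shows white on white. It looks the same as before the job, a faint bar across the stem with nothing swung inward. I judged it shut from that alone.

No check failed. The two cameras differed by up to about 2 mm on the grip blocks, and by up to 12 mm on one rack plate corner I picked by hand, which I didn't follow up. I placed the rack from the top view.

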